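# Cover the wax pots for the night

### The arm

A 7-joint arm with a two-finger parallel gripper is mounted at the origin on the work surface. World frame = base frame: x ahead of the robot, y to its left, z up, the work surface at z = 0. Lengths are in m, angles in rad, forces in N, time in s.
With the tool pointing down it reaches from about 0.425 to 0.875 m from the base axis. Payload 9.9 kg.
Tool frame: the origin (TCP) lies on the centre line of the jaws, within the pads' length; the fingertips stand 17 mm ahead of it and the grasp point (between the pads) lies 2 mm behind it (finger_overhang is the distance from the TCP to the fingertips, in m); z points along the fingers, x is the direction in which the jaws open and shut, and the axes are right-handed (so a half turn about z gives the same grasp; the last joint's range is limited). The gripper opens to 85 mm and grips with 20 to 120 N. Pads are 22 mm wide; open, the fingers measure 114 mm over their backs; the gripper's body (76 mm by 85 mm) begins 54 mm behind the grasp point. The pads swing forward as they close: fully open they stand 13 mm farther back than shut.
Start: joints at [-1.386, 0.576, 0.025, 1.437, -0.015, 1.129, -0.057], TCP at [0.179, 0.651, 0.248] pointing down, gripper open.
Joint ranges: [-2.76, 2.76], [-0.34, 2.15], [-1.52, 1.57], [0.19, 2.46], [-1.09, 4.23], [0.17, 1.99], [-2.82, 2.82]. Speed limits (rad/s): [2.22, 2.22, 3.01, 3.01, 3.14, 3.14, 3.14].

### API

Orientations are given as [roll, pitch, yaw] about the fixed x, y, z axes, in that order (R = Rz(yaw) Ry(pitch) Rx(roll)).
In Python, from station import * gives the robot as it stands. The module is installed in compiled form; this text tells all that it offers.
- The arm moves only by the tool play_rows, never from a script. Its argument "targets" is a list of rows, each a list of 3 entries, a list of its own where there are three numbers: the shift along the tool's x, y, z in mm, then the turn about the tool's z in rad, then the opening, from -1 (shut) to 1 (fully open), so that 0 is half open. In form: [[[tx, ty, tz], roll, claw], ...]. A call has 1 to 12 rows; each row shifts and turns the commanded pose from where the row before left it, along the tool's axes as they then stand; what a row does not reach is not made up. A row lasts 1/8 s, in which the tool goes at most 62.5 mm and 10.7 degrees, less where a joint would pass 70% of its speed; a pose out of reach is approached as far as the arm can. A call is refused whole if a number of a shift passes 62.5 or a number of a turn 0.188, either way. A call with a gripper value outside its range is refused whole. The fingers move at their own pace and stop on an object; "force" is the grip in N (left out, the last holds). Time passes only in rows, so rows that do not move let the fingers close. It gives the time, the measured TCP pose, the force and the opening at its end, in the units of the state.
- read_state(): the state, without advancing time (a new reading comes with each control period).
- read_camera(name): name is "side" or "top" or "wrist"; returns the picture (480x640x3 uint8, red, green, blue); there is no depth.
- camera_params(name): a dict with "intrinsics" (3x3 intrinsics, pixels), "R" (3x3) and "t" (3): a world point X has camera coordinates R X + t; the wrist camera has in their place "tool_from_camera" (4x4, takes a point from camera to tool coordinates, whose origin is the TCP and whose axes are the tool frame's). Camera axes: x right, y down, z forward; pixel columns grow to the right and rows downward; lengths in m; the calibration is good to about 2 mm. The wrist camera is an equidistant fisheye: a pixel r from the principal point sees the ray r / f radians off the axis. A picture is of the moment at which its call begins: read the wrist's pose just before it. camera_params takes no time and is no camera call.
- hand_in(): hands the job in, once; it reports no verdict.
The state is a dict: "time": time; "q": joint angles; "dq": joint speeds; "tau": joint torques, N m; "ee_pos": TCP position; "eef_rot": TCP orientation; "wrist_force": force on the tool from outside, world axes, zero at the start; "wrist_torque": the same for the moment, N m; "grip_width": finger opening in m.
Only numpy, scipy, OpenCV 4.12 (cv2) and the standard library are available. Lean on these libraries where they do the work, as an engineer would, in place of code of your own. Each camera call takes 0.05 s, during which the arm holds its last target. There are 200 camera calls.

### The job

Take the stack of wooden lids apart and cover the four wax pots, each with the lid of its own size (largest lid on the largest pot, and so on down to the smallest), cleats up, lying flat on the rim and centred so that the lid overhangs evenly. Leave the wax cake and the cup of bamboo sticks standing where they are.

Things in the scene. Friction and masses are not known exactly. Their poses are not given: they have to be found in the camera images.
- lid_a_mid (a point): The smallest wooden pot lid: pale disc 70 mm across, 12 mm thick, with two parallel darker cleats on top, each 12 mm wide, 22 mm tall, 47 mm long, 46 mm over their outer faces; grip across both. 34 mm tall in all. The point is on its axis, 17 mm above its underside (5 mm above the disc's top); x along the cleats, z up. Starts on top of the stack. Loose, up to 0.2 kg.
- lid_b_mid (a point): The second smallest wooden pot lid: pale disc 92 mm across, 12 mm thick, with two parallel darker cleats on top, each 12 mm wide, 22 mm tall, 75 mm long, 46 mm over their outer faces; grip across both. 34 mm tall in all. The point is on its axis, 17 mm above its underside (5 mm above the disc's top); x along the cleats, z up. Starts under the smallest lid. Loose, up to 0.2 kg.
- lid_c_mid (a point): The second largest wooden pot lid: pale disc 114 mm across, 12 mm thick, with two parallel darker cleats on top, each 12 mm wide, 22 mm tall, 100 mm long, 46 mm over their outer faces; grip across both. 34 mm tall in all. The point is on its axis, 17 mm above its underside (5 mm above the disc's top); x along the cleats, z up. Starts under the second smallest lid. Loose, up to 0.2 kg.
- lid_d_mid (a point): The largest wooden pot lid: pale disc 136 mm across, 12 mm thick, with two parallel darker cleats on top, each 12 mm wide, 22 mm tall, 124 mm long, 46 mm over their outer faces; grip across both. 34 mm tall in all. The point is on its axis, 17 mm above its underside (5 mm above the disc's top); x along the cleats, z up. Starts lowest, on a round board 15 mm thick. Loose, up to 0.2 kg.
- pot_a_mouth (a point): The smallest stoneware pot, round, fixed, 66 mm tall: 64 mm across outside, wall 8 mm, mouth 48 mm across, hard wax 18 mm below the rim. The point is the centre of the mouth, level with the rim; z up. Its own lid is the smallest one (70 mm across), which lies flat on the rim and overhangs it by 3 mm all round.
- pot_b_mouth (a point): The second smallest stoneware pot, round, fixed, 72 mm tall: 86 mm across outside, wall 8 mm, mouth 70 mm across, hard wax 18 mm below the rim. The point is the centre of the mouth, level with the rim; z up. Its own lid is the second smallest one (92 mm across), which lies flat on the rim and overhangs it by 3 mm all round.
- pot_c_mouth (a point): The second largest stoneware pot, round, fixed, 78 mm tall: 108 mm across outside, wall 8 mm, mouth 92 mm across, hard wax 18 mm below the rim. The point is the centre of the mouth, level with the rim; z up. Its own lid is the second largest one (114 mm across), which lies flat on the rim and overhangs it by 3 mm all round.
- pot_d_mouth (a point): The largest stoneware pot, round, fixed, 84 mm tall: 130 mm across outside, wall 8 mm, mouth 114 mm across, hard wax 18 mm below the rim. The point is the centre of the mouth, level with the rim; z up. Its own lid is the largest one (136 mm across), which lies flat on the rim and overhangs it by 3 mm all round.
- wax_cake_mid (a point): Pale cake of hard wax among the pots, 85 x 55 x 30 mm, loose; to be left alone. The point is its centre, 15 mm up; x along its length.
- stick_cup_mid (a point): Wooden cup, 66 mm across and 80 mm tall, holding bamboo sticks that reach 150 mm above the table, loose; to be left alone. The point is on its axis, 40 mm up.
Things that resemble listed ones, but are neither listed nor needed, are in the scene too. What is shaped like the part that bears pot_c_mouth but purple is not meant.

How it is judged:
By the outcome, as a careful person would: the job done as asked, in the order asked, and still so for the second after the job is handed in, with the robot touching nothing.
It also fails if it takes over 128 s, if anything falls off the work surface, if the arm or the gripper's body presses on something with over 40 N, if the wrist force passes 120 N, or if a joint passes its speed limit or range.

## Working session

There is one attempt and no reset: what is moved stays moved. The work goes in short steps, Python scripts to look and compute and a tool call to move; the robot and the scene stay as the last step left them, time stands still between calls to the robot, and variables do not carry over. Pictures are saved under pics/ and viewed, about 12 in all and at most 16, crops included, and the job is handed in when it is done.

Besides the shell and the picture viewer there is one more tool, called after ">>>" by a JSON object that holds its "fn" and its "kwargs". play_rows: Moves the arm, as the interface text tells. Its arguments: {"type":"object","properties":{"targets":{"type":"array","items":{"type":"array"}},"force":{"type":"number"}},"required":["targets"]}

```bash
mkdir -p pics; python3 - <<'E'
from station import *
import cv2
for n in ("top","side"):
    p=camera_params(n); print(n,p["intrinsics"],p["R"],p["t"])
    cv2.imwrite(f"pics/{n}0.png",read_camera(n)[:,:,::-1])
p=camera_params("wrist"); print(p)
s=read_state(); print(s["ee_pos"],s["eef_rot"],s["grip_width"],s["time"])
cv2.imwrite("pics/wrist0.png",read_camera("wrist")[:,:,::-1])
E
```

```text
top [[447.71026229   0.         324.23988052]
 [  0.         447.71026229 242.26969874]
 [  0.           0.           1.        ]] [[-0.02142042 -0.99975586 -0.00542126]
 [-0.99049148  0.02195837 -0.13581037]
 [ 0.13589625  0.0024606  -0.99072002]] [-0.04502743  0.54594095  1.12241411]
side [[544.92060482   0.         323.6281318 ]
 [  0.         544.92060482 235.40341936]
 [  0.           0.           1.        ]] [[ 0.94565515 -0.32499278 -0.0107717 ]
 [-0.20300132 -0.56416156 -0.80032006]
 [ 0.25402126  0.75901345 -0.59947625]] [-0.52119202  0.15347012  1.44768877]
{'intrinsics': array([[371.64829954,   0.        , 322.10107764],
       [  0.        , 371.64829954, 243.10652804],
       [  0.        ,   0.        ,   1.        ]]), 'tool_from_camera': array([[ 9.99999791e-01, -1.24671720e-04,  6.34403277e-04,
        -2.55659916e-04],
       [-6.96073547e-05,  9.54768469e-01,  2.97350242e-01,
        -7.60750650e-02],
       [-6.42779411e-04, -2.97350224e-01,  9.54768261e-01,
        -1.25335059e-01],
       [ 0.00000000e+00,  0.00000000e+00,  0.00000000e+00,
         1.00000000e+00]])}
[0.17916053 0.65039846 0.24752878] [3.14150213e+00 1.47464827e-03 1.30203413e+00] 0.08527160067589905 0.1
```

View pics/top0.png

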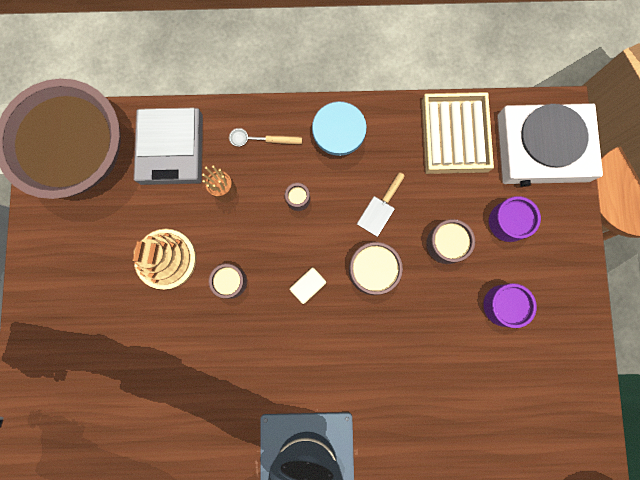

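View pics/side0.png

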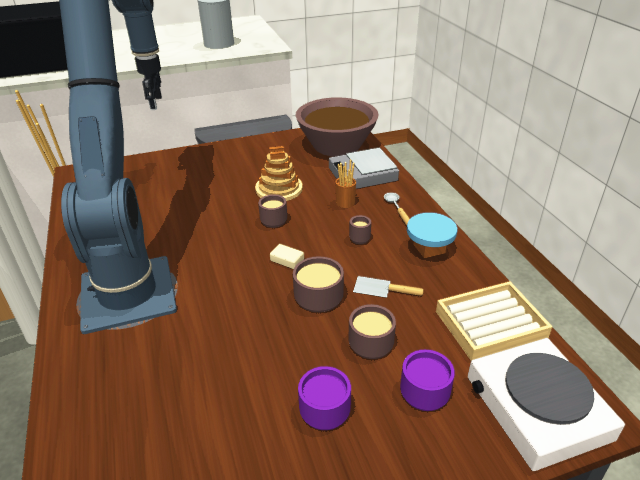

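Top view: the stack is at (164,258). The pots are d (376,268), c (452,241), b (227,281) and a (297,195). The wax cake is at (308,286) and the stick cup at (217,182). Two purple pots at (515,218) and (513,306) are the size of c but purple, so they are decoys. Pot c is the brown, wax-filled one at (452,241).

```bash
cat > h.py <<'E'
from station import *
import numpy as np, cv2
from scipy.spatial.transform import Rotation as Ro
def ray(n,uv,pose=None):
    "origin and unit directions (world) for pixels uv (N,2)"
    p=camera_params(n);K=p["intrinsics"];uv=np.atleast_2d(np.asarray(uv,float))
    xy=(uv-K[:2,2])/K[0,0]
    if n!="wrist":
        d=np.c_[xy,np.ones(len(xy))]@p["R"];return -p["R"].T@p["t"],d
    r=np.linalg.norm(xy,axis=1,keepdims=True);d=np.c_[xy*np.sinc(r/np.pi),np.cos(r)]
    T=p["tool_from_camera"];R=Ro.from_euler("xyz",pose[1]).as_matrix()
    return R@T[:3,3]+pose[0],d@T[:3,:3].T@R.T
def onplane(n,uv,z,pose=None):
    o,d=ray(n,uv,pose);return (o+d*((z-o[2])/d[:,2:]))[:,:2]
def proj(X,pose):
    "world -> wrist pixel"
    p=camera_params("wrist");K=p["intrinsics"];T=p["tool_from_camera"];R=Ro.from_euler("xyz",pose[1]).as_matrix()
    c=((np.atleast_2d(X)-pose[0])@R-T[:3,3])@T[:3,:3]
    s=np.linalg.norm(c[:,:2],axis=1);th=np.arctan2(s,c[:,2])
    return c[:,:2]/s[:,None]*th[:,None]*K[0,0]+K[:2,2]
def pose():
    s=read_state();return np.array(s["ee_pos"]),np.array(s["eef_rot"])
def circ(P):
    A=np.c_[2*P,np.ones(len(P))];s=np.linalg.lstsq(A,(P**2).sum(1),rcond=None)[0]
    return s[:2],np.sqrt(s[2]+s[:2]@s[:2])
def tool(v,pose):
    "world vector (m) -> tool mm"
    return 1000*Ro.from_euler("xyz",pose[1]).as_matrix().T@v
E
python3 - <<'E'
from h import *
im=cv2.imread("pics/top0.png");si=cv2.imread("pics/side0.png")
hsv=cv2.cvtColor(im,cv2.COLOR_BGR2HSV)
# wax
m=((hsv[...,2]>200)&(hsv[...,1]<130)&(hsv[...,1]>30)&(hsv[...,0]>18)&(hsv[...,0]<35)).astype(np.uint8)
for c in cv2.findContours(m,0,1)[0]:
    if cv2.contourArea(c)>120:
        u,r=cv2.minEnclosingCircle(c);P=onplane("top",c[:,0],.055);print(np.round(u),r,np.round(circ(P)[0],4),round(circ(P)[1],4))
print(hsv[181,213:222:3],hsv[210:260:10,376],hsv[287:296,227])
a=cv2.resize(im[215:300,115:215],None,fx=6,fy=6,interpolation=2)
b=cv2.resize(si[140:240,245:365],None,fx=5,fy=5,interpolation=2)
H=max(a.shape[0],b.shape[0]);c=np.zeros((H,a.shape[1]+b.shape[1],3),np.uint8);c[:a.shape[0],:a.shape[1]]=a;c[:b.shape[0],a.shape[1]:]=b
cv2.imwrite("pics/stack.png",cv2.resize(c,None,fx=.66,fy=.66,interpolation=cv2.INTER_AREA))
print(onplane("top",[[164,258],[217,180]],.07))
E
```

```text
[226. 281.] 13.673524856567383 [0.4502 0.1918] 0.0322
[375. 268.] 22.590862274169922 [ 0.4741 -0.1845] 0.0553
[164. 258.] 31.007293701171875 [0.5119 0.3514] 0.0594
[452. 240.] 17.902612686157227 [ 0.5399 -0.3816] 0.0431
[297. 196.] 9.000100135803223 [0.6664 0.011 ] 0.021
[457. 130.] 48.541316986083984 [ 0.8338 -0.4155] 0.1015
[206.  80.] 14.675207138061523 [0.989  0.2537] 0.0272
[500.  77.] 14.155077934265137 [ 0.98   -0.5388] 0.0259
[91. 60.] 58.24956130981445 [1.0658 0.5684] 0.1084
[416.  46.] 68.11368560791016 [ 1.0621 -0.2985] 0.1182
[[ 18 119 167]
 [ 12 150 197]
 [ 30  58 255]] [[ 30   2 240]
 [ 45   2 244]
 [ 45   2 245]
 [ 11 158 129]
 [ 27  35 255]] [[ 27  47 254]
 [ 27  44 254]
 [ 27  44 254]
 [ 27  45 254]
 [ 27  43 254]
 [ 29  36 255]
 [ 30  54 255]
 [ 19 101 208]
 [  1  58 136]]
[[0.50940846 0.34574895]
 [0.70779992 0.21489053]]
```

View pics/stack.png

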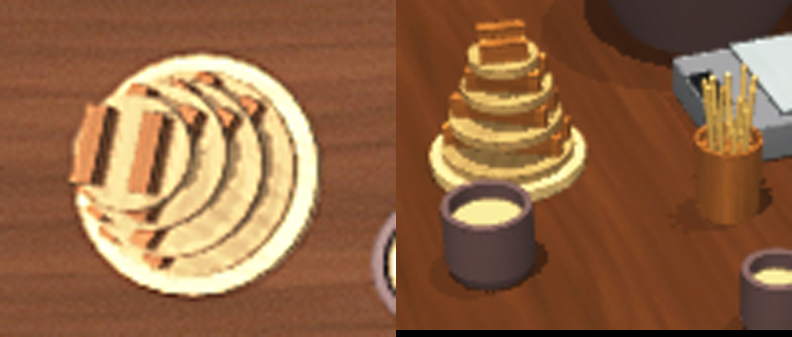

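View pics/wrist0.png

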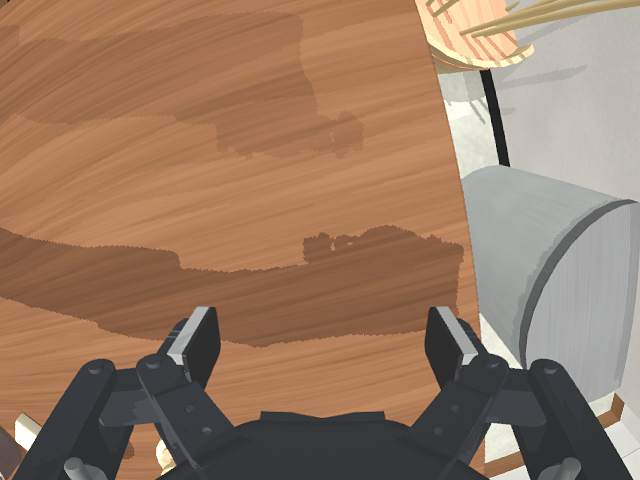

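The crop shows the stack with lid a on top. Its cleats run roughly along world x, and the lids below are turned only slightly. Next I move over the stack for a close look.

>>> {"fn": "play_rows", "kwargs": {"targets": [[[-23,45,-12],0.01,1],[[-23,45,-12],0,1],[[-23,45,-12],0,1],[[-23,45,-12],0,1],[[-23,45,-12],0,1],[[-23,45,-12],0,1],[[-23,45,-12],0,1],[[-23,45,-12],0,1],[[-23,40,-12],0,1],[[0,0,0],0,1],[[0,0,0],0,1]]}}

```text
time: 1.52
ee_pos: [0.5067, 0.3424, 0.3559]
eef_rot: [-3.141, 0.0, 1.292]
wrist_force: [0.4, 1.0, -0.1]
grip_width: 0.0854
```

```bash
python3 - <<'E'
from h import *
p=pose();print(p)
cv2.imwrite("pics/w1.png",read_camera("wrist")[:,:,::-1]); np.save("p1.npy",np.array(p))
E
```

```text
(array([0.5067139 , 0.34238566, 0.35590261]), array([-3.14061267e+00,  1.22441105e-04,  1.29202657e+00]))
```

View pics/w1.png

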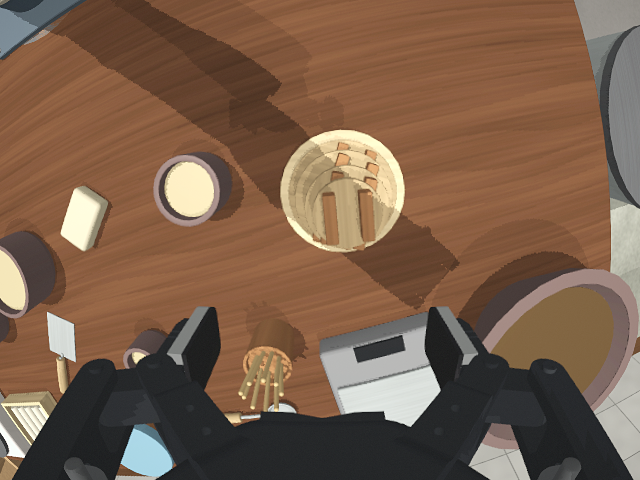

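Wrist view: lid a's cleats are at about (331,217) and (367,214), with the other lids' cleat ends showing above and the board around the stack. Pot b is at (188,189).

```bash
python3 - <<'E'
from h import *
p=np.load("p1.npy");im=cv2.imread("pics/w1.png");hsv=cv2.cvtColor(im,cv2.COLOR_BGR2HSV)
x0,y0=270,120;c=hsv[y0:260,x0:415]
print(hsv[215,318:378:3].tolist())
big=cv2.resize(im[y0:260,x0:415],None,fx=5.4,fy=4,interpolation=2) if 0 else cv2.resize(im[125:255,275:410],None,fx=4.5,fy=4.5,interpolation=2)
cv2.imwrite("pics/w1c.png",big)
E
```

```text
[[19, 86, 201], [19, 90, 186], [13, 141, 150], [14, 139, 160], [13, 134, 162], [14, 134, 169], [15, 127, 157], [19, 90, 189], [18, 89, 191], [19, 92, 185], [19, 91, 191], [19, 89, 193], [19, 88, 192], [19, 94, 166], [13, 140, 95], [14, 134, 164], [14, 139, 156], [14, 134, 170], [13, 137, 164], [20, 91, 184]]
```

View pics/w1c.png

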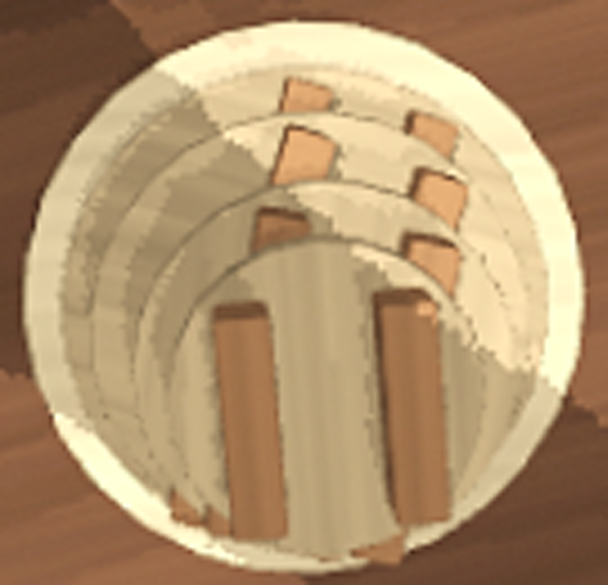

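```bash
python3 - <<'E'
from h import *
p=np.load("p1.npy")
px=np.array([[217,318],[268,318],[234,537],[287,540],[380,305],[436,302],[398,523],[452,518]])/4.5+[275-.4,125-.4]
P=onplane("wrist",px,.151,p);print(np.round(P,4))
cen=P.mean(0);d=(P[[0,1,4,5]]-P[[2,3,6,7]]).mean(0)
print("centre",cen,"len",np.linalg.norm(d),"cleat dir deg",np.degrees(np.arctan2(d[1],d[0])),"width",np.linalg.norm(((P[5]+P[7])-(P[0]+P[2]))/2))
im=cv2.imread("pics/w1.png");hsv=cv2.cvtColor(im,cv2.COLOR_BGR2HSV)
print("tool delta",tool(np.r_[cen-p[0][:2],0],p))
# board outline = pale blob at z .015
m=np.zeros(im.shape[:2],np.uint8);s=hsv;pale=((s[...,0]>15)&(s[...,0]<32)&(s[...,1]<110)&(s[...,2]>120)).astype(np.uint8)
m[115:265,265:420]=pale[115:265,265:420]
c=max(cv2.findContours(m,0,1)[0],key=cv2.contourArea);h=cv2.convexHull(c)[:,0];Q=onplane("wrist",h,.015,p);print("board",circ(Q))
E
```

```text
[[0.4891 0.348 ]
 [0.4919 0.3578]
 [0.5342 0.3388]
 [0.5378 0.3492]
 [0.4954 0.3802]
 [0.4978 0.3913]
 [0.5406 0.3723]
 [0.5427 0.3835]]
centre [0.51617391 0.36514709] len 0.04603955897927295 cleat dir deg 169.527818386238 width 0.044777355241213686
tool delta [ 2.44858600e+01  2.83146391e+00 -5.77286418e-03]
board (array([0.51486871, 0.36701765]), np.float64(0.07986934276450748))
```

>>> {"fn": "play_rows", "kwargs": {"targets": [[[12,1.5,40],0,1],[[12.5,1.5,40],-0.096,1],[[0,0,40],0,1],[[0,0,40],0,1],[[0,0,27],0,1],[[0,0,20],0,1],[[0,0,0],0,1],[[0,0,0],0,1]], "force": 50}}

```text
time: 2.58
ee_pos: [0.5166, 0.3657, 0.15]
eef_rot: [3.141, -0.001, 1.389]
wrist_force: [-0.2, -0.2, 0.9]
grip_width: 0.0854
```

```bash
python3 - <<'E'
from h import *
p=pose();print(p)
cv2.imwrite("pics/w2.png",read_camera("wrist")[:,:,::-1])
E
```

```text
(array([0.51656907, 0.36573921, 0.15001472]), array([ 3.14126976e+00, -7.52464037e-04,  1.38923272e+00]))
```

View pics/w2.png

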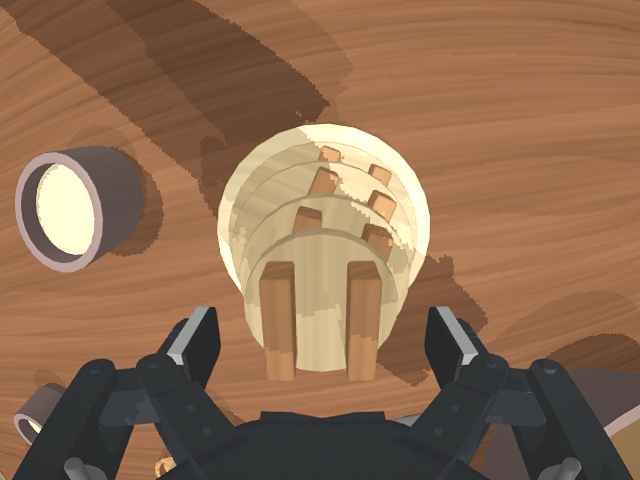

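The cleats sit centred between the pads, with outer faces at columns 260 to 382. I close and lift.

>>> {"fn": "play_rows", "kwargs": {"targets": [[[0,0,0],0,-1],[[0,0,0],0,-1],[[0,0,0],0,-1],[[0,0,0],0,-1],[[0,0,0],0,-1],[[0,0,0],0,-1],[[0,0,0],0,-1],[[0,0,0],0,-1]], "force": 50}}

```text
time: 3.62
ee_pos: [0.5172, 0.3651, 0.1501]
eef_rot: [3.141, -0.001, 1.388]
wrist_force: [-0.7, -0.4, 5.4]
grip_width: 0.0447
```

>>> {"fn": "play_rows", "kwargs": {"targets": [[[0,0,-15],0,-1],[[0,0,-50],0,-1],[[0,0,-50],0,-1],[[0,0,0],0,-1]]}}

```text
time: 4.12
ee_pos: [0.5185, 0.3657, 0.2695]
eef_rot: [3.136, -0.006, 1.388]
wrist_force: [-0.2, -1.0, -1.9]
grip_width: 0.0447
```

```bash
python3 - <<'E'
from h import *
p=pose();print(p)
cv2.imwrite("pics/w3.png",read_camera("wrist")[:,:,::-1]);np.save("p3.npy",np.array(p))
E
```

```text
(array([0.51849797, 0.3657375 , 0.26945503]), array([ 3.13624712, -0.00604371,  1.38765059]))
```

View pics/w3.png

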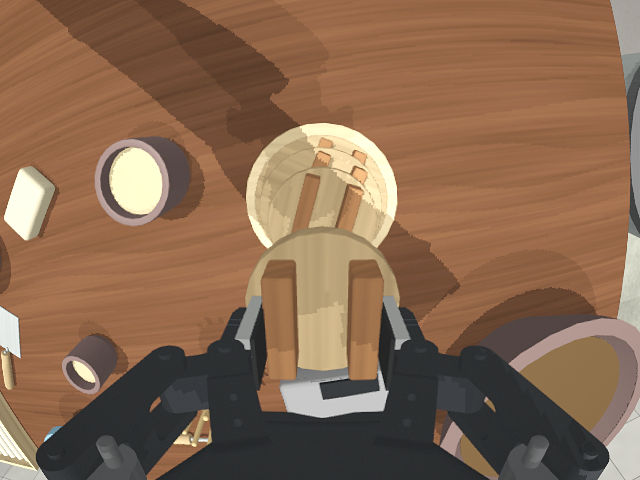

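Lid a is held (opening 44.7 mm) and the stack below is undisturbed. I move so that pot a comes into view in front of the lid.

>>> {"fn": "play_rows", "kwargs": {"targets": [[[-36,32,0],0,-1],[[-36,32,0],0,-1],[[-36,32,0],0,-1],[[-36,32,0],0,-1],[[-36,32,0],0,-1],[[-36,32,0],0,-1],[[-36,32,0],0,-1],[[-36,32,0],0,-1],[[-36,30,0],0,-1],[[0,0,0],0,-1],[[0,0,0],0,-1]]}}

```text
time: 5.55
ee_pos: [0.7385, -0.0053, 0.2629]
eef_rot: [-3.139, -0.0, 1.388]
wrist_force: [-0.2, 0.5, 0.1]
grip_width: 0.0451
```

```bash
python3 - <<'E'
from h import *
p=pose();print(p)
cv2.imwrite("pics/w4.png",read_camera("wrist")[:,:,::-1]);np.save("p4.npy",np.array(p))
E
```

```text
(array([ 0.73849765, -0.00531641,  0.26287009]), array([-3.13902847e+00, -2.77659875e-04,  1.38793275e+00]))
```

View pics/w4.png

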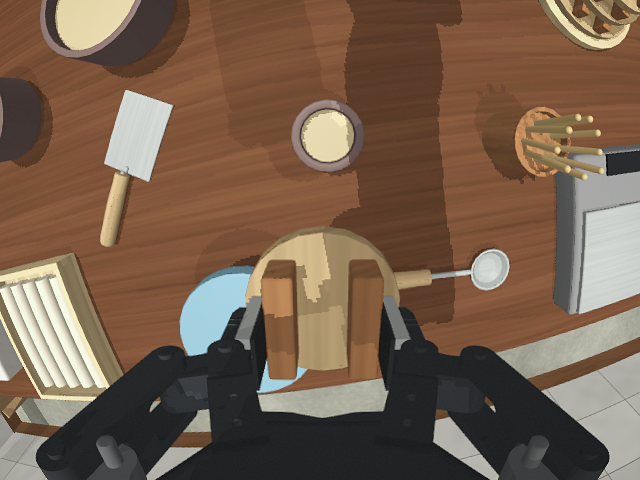

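Pot a is at (328,136), in front of the held lid, whose disc arc is at (322,228). I fit both in tool coordinates.

```bash
cat >> h.py <<'E'
def radial(gray,c,rmin,rmax,angs,sign):
    "strongest radial edge (sign: +1 dark->bright outward, 0 any) per angle, subpixel-ish"
    out=[];g=cv2.GaussianBlur(gray,(0,0),1).astype(np.float32);r=np.arange(rmin,rmax,.25)
    for a in angs:
        q=(c+np.c_[np.cos(a)*r,np.sin(a)*r]).astype(np.float32)
        v=cv2.remap(g,q[None,:,0],q[None,:,1],1)[0];d=np.gradient(v);d=abs(d) if sign==0 else d*sign
        out.append(q[d.argmax()])
    return np.array(out)
def robust(P,it=4):
    k=np.ones(len(P),bool)
    for _ in range(it):
        c,r=circ(P[k]);e=abs(np.linalg.norm(P-c,axis=1)-r);k=e<=max(2*np.median(e),3e-4)
    return c,r,np.median(e),k.sum()
E
python3 - <<'E'
from h import *
p=np.load("p4.npy");im=cv2.imread("pics/w4.png");hsv=cv2.cvtColor(im,cv2.COLOR_BGR2HSV);lab=cv2.cvtColor(im,cv2.COLOR_BGR2LAB)
print(lab[135,286:304].tolist(),"\n",lab[135,350:372].tolist(),"\n",lab[90:108,328].tolist(),"\n",lab[160:180,328].tolist())
print(lab[220:242,322].tolist())
E
```

```text
[[90, 142, 148], [91, 142, 149], [90, 142, 150], [90, 141, 149], [88, 141, 150], [120, 136, 136], [140, 135, 134], [147, 135, 134], [147, 135, 134], [145, 135, 134], [145, 135, 134], [143, 135, 134], [137, 135, 134], [112, 136, 132], [65, 132, 133], [149, 128, 146], [166, 127, 149], [160, 127, 149]] 
 [[165, 127, 149], [165, 127, 149], [168, 127, 149], [169, 127, 150], [51, 133, 130], [59, 132, 131], [86, 134, 132], [95, 134, 132], [93, 135, 132], [94, 134, 132], [93, 135, 132], [94, 134, 133], [92, 135, 132], [88, 134, 132], [80, 136, 136], [78, 140, 146], [80, 140, 147], [80, 140, 146], [81, 139, 147], [81, 139, 147], [80, 140, 146], [81, 139, 147]] 
 [[101, 143, 150], [91, 142, 149], [91, 142, 150], [94, 142, 150], [95, 142, 150], [95, 141, 149], [95, 141, 151], [94, 142, 150], [93, 143, 151], [102, 140, 140], [132, 135, 132], [152, 134, 133], [152, 135, 133], [147, 135, 133], [144, 135, 134], [142, 135, 134], [138, 135, 134], [122, 135, 133]] 
 [[225, 126, 151], [181, 128, 149], [91, 132, 136], [112, 135, 132], [143, 136, 134], [152, 134, 134], [148, 136, 134], [144, 136, 134], [140, 135, 134], [136, 136, 133], [131, 136, 133], [114, 134, 133], [76, 139, 146], [83, 140, 148], [109, 144, 151], [112, 144, 153], [109, 143, 151], [107, 144, 152], [108, 145, 152], [113, 143, 153]]
[[109, 142, 152], [104, 143, 152], [103, 142, 151], [103, 143, 151], [105, 144, 150], [108, 141, 149], [119, 133, 148], [127, 130, 149], [128, 131, 149], [114, 131, 148], [111, 131, 147], [112, 131, 147], [147, 131, 152], [174, 131, 154], [183, 130, 154], [181, 131, 155], [180, 131, 154], [180, 131, 154], [179, 131, 154], [195, 131, 155], [197, 131, 155], [197, 131, 155]]
```

```bash
cat >> h.py <<'E'
def potfit(im,c,r0,r1,z,p,n=72):
    P=radial(cv2.cvtColor(im,cv2.COLOR_BGR2LAB)[...,2],np.array(c,float),r0,r1,np.linspace(0,2*np.pi,n,False),1)
    return robust(onplane("wrist",P,z,p))
def lidfit(im,c,r0,r1,zt,p,a0=-150,a1=-30):
    P=radial(cv2.cvtColor(im,cv2.COLOR_BGR2LAB)[...,1],np.array(c,float),r0,r1,np.radians(np.arange(a0,a1,3)),1)
    return robust(onplane("wrist",P,p[0][2]-zt,p))
E
python3 - <<'E'
from h import *
p=np.load("p4.npy");im=cv2.imread("pics/w4.png")
a=potfit(im,(328,136),24,48,.066,p);print("pot",a)
l=lidfit(im,(322,302),55,90,.033,p);print("lid",l, "lid-tcp tool",tool(np.r_[l[0]-p[0][:2],0],p))
print("pot-tcp tool",tool(np.r_[a[0]-p[0][:2],0],p))
E
```

```text
pot (array([0.66781049, 0.01229912]), np.float64(0.03150774534288264), np.float64(0.0001907092088992493), np.int64(56))
lid (array([ 0.73859514, -0.00539547]), np.float64(0.034831917024426624), np.float64(0.00011425567195696637), np.int64(38)) lid-tcp tool [-0.06001226  0.11024168 -0.00029934]
pot-tcp tool [  4.46763379 -72.71166742   0.18768661]
```

>>> {"fn": "play_rows", "kwargs": {"targets": [[[2,-36,10],0,-1],[[2.5,-37,20],0,-1],[[0,0,40],0,-1],[[0,0,40],0,-1],[[0,0,30],0,-1],[[0,0,15],0,-1],[[0,0,0],0,-1],[[0,0,0],0,-1],[[0,0,0],0,-1]]}}

```text
time: 6.72
ee_pos: [0.6689, 0.0119, 0.1106]
eef_rot: [3.14, -0.001, 1.388]
wrist_force: [0.2, 0.9, 0.2]
grip_width: 0.0447
```

>>> {"fn": "play_rows", "kwargs": {"targets": [[[0.2,-1.1,0],0,-1],[[0,0,4],0,-1],[[0,0,3],0,-1],[[0,0,2],0,-1],[[0,0,1.5],0,-1],[[0,0,1],0,-1],[[0,0,0],0,-1],[[0,0,0],0,-1]]}}

```text
time: 7.72
ee_pos: [0.667, 0.0122, 0.0994]
eef_rot: [3.141, -0.0, 1.388]
wrist_force: [-6.5, 0.3, 15.2]
grip_width: 0.0448
```

>>> {"fn": "play_rows", "kwargs": {"targets": [[[0,0.8,-0.7],0,-1],[[0,0,0],0,-1],[[0,0,0],0,0.6],[[0,0,0],0,0.6],[[0,0,0],0,0.6],[[0,0,0],0,0.6],[[0,0,-15],0,0.6],[[0,0,-50],0,1],[[0,0,-55],0,1],[[0,50,-50],0,1],[[0,20,0],0,1],[[0,0,0],0,1]]}}

```text
time: 9.22
ee_pos: [0.7318, 0.0, 0.2634]
eef_rot: [3.14, 0.0, 1.387]
wrist_force: [-0.6, 0.3, -0.3]
grip_width: 0.0855
```

```bash
python3 - <<'E'
from h import *
p=pose();print(p)
cv2.imwrite("pics/w5.png",read_camera("wrist")[:,:,::-1]);np.save("p5.npy",np.array(p))
E
```

```text
(array([7.31757703e-01, 1.77621506e-05, 2.63414944e-01]), array([3.14045289e+00, 3.78393130e-05, 1.38742522e+00]))
```

View pics/w5.png

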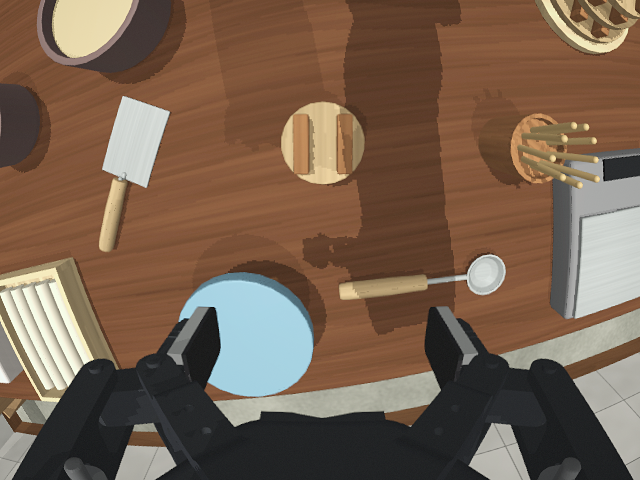

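Lid a lies on pot a at (322,143). I check its centring numerically while I return to view the stack.

>>> {"fn": "play_rows", "kwargs": {"targets": [[[40,-26,0],0,1],[[40,-26,0],0,1],[[40,-26,0],0,1],[[40,-26,0],0,1],[[40,-26,0],0,1],[[40,-26,0],0,1],[[40,-26,0],0,1],[[40,-26,0],0,1],[[0,0,0],0,1],[[0,0,0],0,1]]}}

```text
time: 10.52
ee_pos: [0.5841, 0.3522, 0.2627]
eef_rot: [-3.141, 0.001, 1.388]
wrist_force: [0.6, -0.7, -0.2]
grip_width: 0.0855
```

```bash
cat >> h.py <<'E'
def cleats(im,p,z,box):
    "brown cleat faces in box (x0,y0,x1,y1): contours, rects on plane z"
    lab=cv2.cvtColor(im,cv2.COLOR_BGR2LAB);x0,y0,x1,y1=box
    m=(lab[y0:y1,x0:x1,1]>138).astype(np.uint8);m=cv2.morphologyEx(m,2,np.ones((3,3)))
    R=[]
    for c in cv2.findContours(m,0,1)[0]:
        if cv2.contourArea(c)<100: continue
        Q=onplane("wrist",c[:,0]+[x0,y0],z,p);r=cv2.minAreaRect((Q*1000).astype(np.float32));b=cv2.boxPoints(r)
        e=max((b[1]-b[0],b[2]-b[1]),key=np.linalg.norm)
        R.append((c[:,0].mean(0)+[x0,y0],np.array(r[0]),sorted(r[1]),np.degrees(np.arctan2(e[1],e[0]))%180));print([np.round(v,1) for v in R[-1]])
    return R
E
python3 - <<'E'
from h import *
p=np.load("p5.npy");im=cv2.imread("pics/w5.png")
P=radial(cv2.cvtColor(im,cv2.COLOR_BGR2LAB)[...,1],np.array([322,143.]),33,52,np.linspace(0,6.28,72),1)
f=robust(onplane("wrist",P,.076,p));print("lid a",f,"err mm",1000*(f[0]-[.6678,.0123]))
p=pose();print(p);im=read_camera("wrist")[:,:,::-1].copy();cv2.imwrite("pics/w6.png",im);np.save("p6.npy",np.array(p))
print(proj([[.516,.366,.117]],p))
c=proj([[.516,.366,.117]],p)[0].astype(int)
cleats(im,p,.117,(c[0]-60,c[1]-70,c[0]+60,c[1]+70))
x=im[c[1]-90:c[1]+90,c[0]-100:c[0]+100] if c[1]>90 else im[0:200,c[0]-100:c[0]+100]
cv2.imwrite("pics/w6c.png",cv2.resize(x,None,fx=3,fy=3))
E
```

```text
lid a (array([0.66694965, 0.01219479]), np.float64(0.03508657676129366), np.float64(0.00021334593067061022), np.int64(53)) err mm [-0.8503513  -0.10520881]
(array([0.5841041 , 0.35219184, 0.26268211]), array([-3.14145824e+00,  1.17276587e-03,  1.38830188e+00]))
[[324.1296284  139.97972604]]
[array([374. , 202.7]), array([565.5, 392.5]), array([12.9, 18.2]), np.float32(80.4)]
[array([273.8, 202.3]), array([552. , 323.6]), array([14.4, 19.6]), np.float32(78.7)]
[array([299.9, 144.9]), array([514.1, 349.6]), array([16.3, 80.6]), np.float32(150.4)]
[array([351.3, 136.8]), array([519.2, 384.6]), array([12.7, 88.5]), np.float32(153.8)]
[array([377.1,  73.3]), array([475.3, 410.8]), array([ 9.8, 11.7]), np.float32(82.1)]
[array([326.8,  77. ]), array([471.2, 375.7]), array([11. , 13.6]), np.float32(157.6)]
```

View pics/w6c.png

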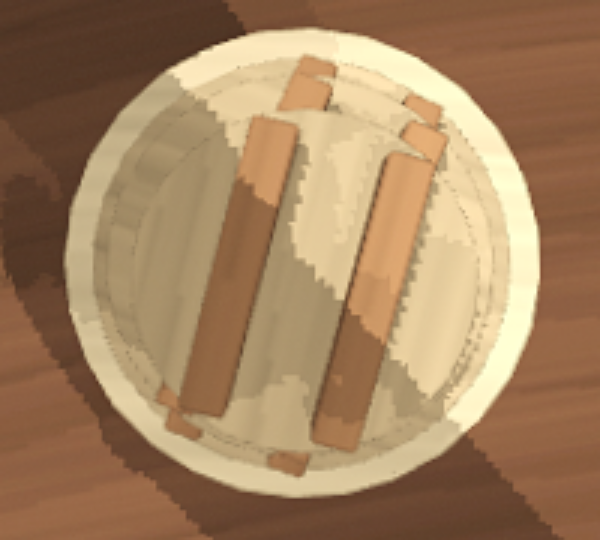

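The crop shows lid b alone on top now, its two cleats clear. I compute its pose from the corner pixels.

```bash
cat >> h.py <<'E'
def lidpose(px,z,p):
    "px: left TL,TR,BL,BR, right TL,TR,BL,BR pixels of cleat tops"
    P=onplane("wrist",px,z,p);cen=P.mean(0);d=(P[[0,1,4,5]]-P[[2,3,6,7]]).mean(0);yaw=np.arctan2(d[0],-d[1]) # tool x perp to cleat
    th=np.arctan2(d[1],d[0]);yaw=(th-np.pi/2)%np.pi
    w=np.linalg.norm(((P[5]+P[7])-(P[0]+P[2]))/2)
    print("centre",cen.round(4),"len",np.linalg.norm(d).round(4),"tool yaw",yaw,"width/cos",w)
    print("tool delta",tool(np.r_[cen-p[0][:2],0],p).round(1),"roll",p[1][2]-yaw)
E
python3 - <<'E'
from h import *
p=np.load("p6.npy")
px=np.array([[252,117],[297,128],[182,407],[232,414],[388,152],[435,165],[312,438],[358,450]])/3+[224-.33,49-.33]
lidpose(px,.117,p)
E
```

```text
centre [0.5186 0.3668] len 0.0724 tool yaw 1.1466115704387745 width/cos 0.04488956899607566
tool delta [  2.5 -67.    0. ] roll 0.2416903104720043
```

>>> {"fn": "play_rows", "kwargs": {"targets": [[[1,-33,10],0,1],[[1.5,-34,30],0,1],[[0,0,20],0.121,1],[[0,0,20],0.121,1],[[0,0,35],0,1],[[0,0,20],0,1],[[0,0,8],0,1],[[0,0,4],0,1],[[0,0,0],0,1],[[0,0,0],0,1]]}}

```text
time: 11.82
ee_pos: [0.5197, 0.3677, 0.1165]
eef_rot: [3.141, -0.001, 1.146]
wrist_force: [0.1, 0.1, 0.3]
grip_width: 0.0857
```

>>> {"fn": "play_rows", "kwargs": {"targets": [[[-1.2,-0.6,0],0,-1],[[0,0,0],0,-1],[[0,0,0],0,-1],[[0,0,0],0,-1],[[0,0,0],0,-1],[[0,0,0],0,-1],[[0,0,0],0,-1],[[0,0,-15],0,-1],[[0,0,-50],0,-1],[[0,0,-55],0,-1],[[0,0,-25],0,-1],[[0,0,0],0,-1]], "force": 50}}

```text
time: 13.32
ee_pos: [0.5191, 0.3672, 0.2638]
eef_rot: [3.139, -0.004, 1.146]
wrist_force: [0.5, -0.3, -1.0]
grip_width: 0.0446
```

>>> {"fn": "play_rows", "kwargs": {"targets": [[[-38,22,0],0,-1],[[-38,22,0],0,-1],[[-38,22,0],0,-1],[[-38,22,0],0,-1],[[-36,21,0],0,-1],[[0,0,0],0,-1],[[0,0,0],0,-1],[[0,0,0],0,-1]]}}

```text
time: 14.32
ee_pos: [0.5397, 0.1519, 0.2602]
eef_rot: [-3.141, 0.0, 1.148]
wrist_force: [0.0, 0.2, -0.6]
grip_width: 0.0448
```

```bash
cat >> h.py <<'E'
def carry(name,pot,potz,potr,lidr):
    p=pose();im=read_camera("wrist")[:,:,::-1].copy();cv2.imwrite(f"pics/{name}.png",im);np.save(name+".npy",np.array(p))
    print(p[0],p[1])
    R=Ro.from_euler("xyz",p[1]).as_matrix()
    def at(X,r):
        t=np.linspace(0,6.28,60);u=proj(np.c_[X[0]+r*np.cos(t),X[1]+r*np.sin(t),0*t+X[2]],p);c=u.mean(0);return c,np.linalg.norm(u-c,axis=1)
    pt=np.array(pot)
    for _ in range(2):
        c,r=at(np.r_[pt,potz],potr);a=potfit(im,c,r.min()-9,r.max()+9,potz,p);pt=a[0]
    print("pot px",c.round(),"fit",a)
    c,r=at(p[0]-[0,0,.033],lidr);c2=c
    l=lidfit(im,c,r.min()*.8,r.max()*1.15,.033,p);print("lid px",c.round(),l)
    print("pot-lid tool mm",tool(np.r_[a[0]-l[0],0],p).round(1),"pot-tcp",tool(np.r_[a[0]-p[0][:2],0],p).round(1),"lid-tcp",tool(np.r_[l[0]-p[0][:2],0],p).round(1))
E
python3 - <<'E'
from h import *
carry("w7",(.450,.192),.072,.043,.046)
E
```

```text
[0.53965461 0.15191826 0.26024682] [-3.14070147e+00  1.04322160e-04  1.14798756e+00]
pot px [323. 107.] fit (array([0.45082463, 0.19198672]), np.float64(0.04249067759691995), np.float64(0.00017964197885512664), np.int64(58))
lid px [323. 293.] (array([0.54079083, 0.15128435]), np.float64(0.04617834663128883), np.float64(0.00011106934377931588), np.int64(36))
pot-lid tool mm [  0.2 -98.7   0.1] pot-tcp [  0.1 -97.4   0.1] lid-tcp [-0.1  1.3 -0. ]
```

View pics/w7.png

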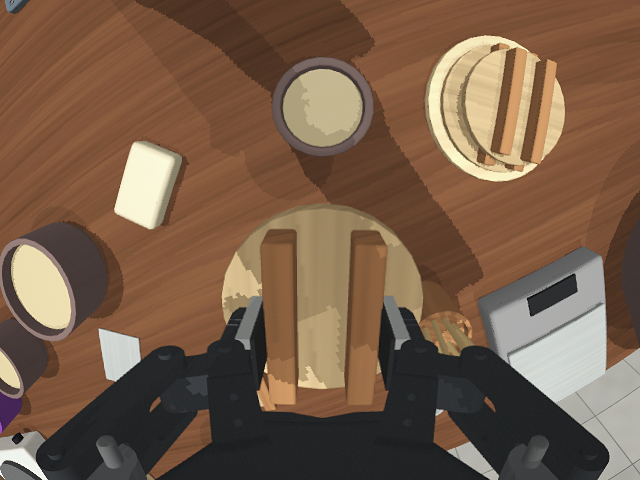

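>>> {"fn": "play_rows", "kwargs": {"targets": [[[0,-49,10],0,-1],[[0,-49.5,20],0,-1],[[0,0,40],0,-1],[[0,0,35],0,-1],[[0,0,25],0,-1],[[0,0,14],0,-1],[[0,0,0],0,-1],[[0,0,0],0,-1],[[0,0,0],0,-1]]}}

```text
time: 15.5
ee_pos: [0.4508, 0.1914, 0.1176]
eef_rot: [3.141, -0.001, 1.146]
wrist_force: [0.0, 0.4, -0.7]
grip_width: 0.0449
```

>>> {"fn": "play_rows", "kwargs": {"targets": [[[0.4,-1.2,0],0,-1],[[0,0,4],0,-1],[[0,0,3],0,-1],[[0,0,2],0,-1],[[0,0,1.5],0,-1],[[0,0,0.7],0,-1],[[0,0,0],0,-1],[[0,0,0],0,-1]]}}

```text
time: 16.5
ee_pos: [0.4493, 0.1919, 0.1056]
eef_rot: [-3.142, 0.0, 1.146]
wrist_force: [-0.9, -0.5, 1.5]
grip_width: 0.0447
```

>>> {"fn": "play_rows", "kwargs": {"targets": [[[0.5,0,0.3],0,-1],[[0,0,0],0,-1],[[0,0,0],0,0.6],[[0,0,0],0,0.6],[[0,0,0],0,0.6],[[0,0,0],0,0.6],[[0,0,-15],0,0.6],[[0,0,-50],0,1],[[0,0,-55],0,1],[[0,40,-40],0,1],[[0,35,0],0,1],[[0,0,0],0,1]]}}

```text
time: 18.0
ee_pos: [0.5198, 0.1599, 0.2654]
eef_rot: [3.14, -0.0, 1.143]
wrist_force: [-0.5, 1.4, -0.6]
grip_width: 0.0856
```

```bash
cat >> h.py <<'E'
def check(name,pot,z,lidr):
    p=pose();im=read_camera("wrist")[:,:,::-1].copy();cv2.imwrite(f"pics/{name}.png",im)
    print(p[0],p[1][2])
    t=np.linspace(0,6.28,60);u=proj(np.c_[pot[0]+lidr*np.cos(t),pot[1]+lidr*np.sin(t),0*t+z],p);c=u.mean(0);r=np.linalg.norm(u-c,axis=1)
    P=radial(cv2.cvtColor(im,cv2.COLOR_BGR2LAB)[...,1],c,r.min()-9,r.max()+9,t,1)
    f=robust(onplane("wrist",P,z,p));print("lid px",c.round(),f,"err mm",1000*(f[0]-pot))
E
python3 - <<'E'
from h import *
check("w8",np.array([.4508,.1920]),.082,.046)
E
```

```text
[0.51976029 0.15994108 0.2654043 ] 1.1429098388674857
lid px [323. 132.] (array([0.44995363, 0.19183406]), np.float64(0.046056371856062296), np.float64(0.00017560473184673533), np.int64(43)) err mm [-0.8463747  -0.16593525]
```

>>> {"fn": "play_rows", "kwargs": {"targets": [[[47,-3.5,0],0,1],[[47,-3.5,0],0,1],[[47,-3.5,0],0,1],[[47,-3.5,0],0,1],[[0,0,0],0,1],[[0,0,0],0,1],[[0,0,0],0,1]]}}

```text
time: 18.92
ee_pos: [0.5823, 0.3374, 0.2653]
eef_rot: [-3.142, 0.001, 1.145]
wrist_force: [-0.4, -0.2, -0.5]
grip_width: 0.0856
```

```bash
python3 - <<'E'
from h import *
p=pose();print(p);im=read_camera("wrist")[:,:,::-1].copy();cv2.imwrite("pics/w9.png",im);np.save("p9.npy",np.array(p))
c=proj([[.517,.366,.083]],p)[0].astype(int);o=(c[0]-100,max(0,c[1]-95));print(o)
cleats(im,p,.083,(c[0]-70,c[1]-75,c[0]+70,c[1]+75))
cv2.imwrite("pics/w9c.png",cv2.resize(im[o[1]:o[1]+190,o[0]:o[0]+200],None,fx=3,fy=3))
E
```

```text
(array([0.58228408, 0.33736592, 0.26531809]), array([-3.14158650e+00,  7.22823360e-04,  1.14482389e+00]))
(np.int64(221), np.int64(41))
[array([372.6, 199.4]), array([586. , 383.9]), array([25. , 50.8]), np.float32(103.4)]
[array([268.3, 198.3]), array([541.7, 312.1]), array([33.6, 42.2]), np.float32(64.9)]
[array([340.6, 134.5]), array([523.4, 380.4]), array([ 13.7, 109.9]), np.float32(148.0)]
[array([300.8, 126.9]), array([503.8, 353.4]), array([ 11.9, 104. ]), np.float32(146.6)]
[array([377. ,  70.6]), array([487.6, 425. ]), array([26.5, 30.6]), np.float32(68.1)]
```

View pics/w9c.png

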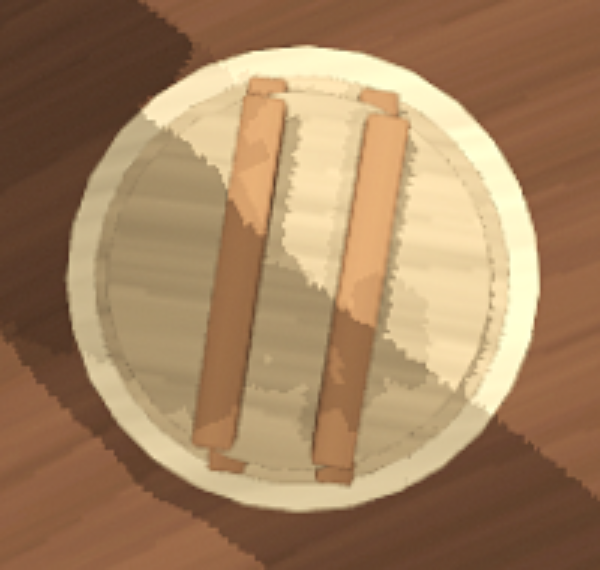

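```bash
python3 - <<'E'
from h import *
p=np.load("p9.npy")
px=np.array([[246,95],[285,100],[193,442],[233,450],[366,115],[407,119],[313,462],[353,467]])/3+[221-.33,41-.33]
lidpose(px,.083,p)
E
```

```text
centre [0.515  0.3661] len 0.098 tool yaw 0.9954172630382896 width/cos 0.04462857943757324
tool delta [ -1.6 -73.2   0. ] roll 0.14940662969465635
```

>>> {"fn": "play_rows", "kwargs": {"targets": [[[-0.8,-36,10],0,1],[[-0.8,-37,30],0,1],[[0,0,40],0.149,1],[[0,0,40],0,1],[[0,0,35],0,1],[[0,0,18],0,1],[[0,0,7],0,1],[[0,0,3],0,1],[[0,0,0],0,1],[[0,0,0],0,1]]}}

```text
time: 20.23
ee_pos: [0.5159, 0.3675, 0.0831]
eef_rot: [3.141, -0.001, 0.997]
wrist_force: [-0.5, 0.4, 0.4]
grip_width: 0.0851
```

>>> {"fn": "play_rows", "kwargs": {"targets": [[[-1.6,0,0.5],0,1],[[0,0,0],0,-1],[[0,0,0],0,-1],[[0,0,0],0,-1],[[0,0,0],0,-1],[[0,0,0],0,-1],[[0,0,0],0,-1],[[0,0,-15],0,-1],[[0,0,-50],0,-1],[[0,0,-55],0,-1],[[0,0,-60],0,-1],[[0,0,0],0,-1]], "force": 50}}

```text
time: 21.72
ee_pos: [0.5167, 0.3668, 0.2676]
eef_rot: [3.138, -0.009, 0.997]
wrist_force: [0.3, 0.1, -2.2]
grip_width: 0.045
```

>>> {"fn": "play_rows", "kwargs": {"targets": [[[-38.5,32.5,0],0,-1],[[-38.5,32.5,0],0,-1],[[-38.5,32.5,0],0,-1],[[-38.5,32.5,0],0,-1],[[-38.5,32.5,0],0,-1],[[-38.5,32.5,0],0,-1],[[-38.5,32.5,0],0,-1],[[-38.5,32.5,0],0,-1],[[0,0,0],0,-1]]}}

```text
time: 22.85
ee_pos: [0.5652, -0.0393, 0.2614]
eef_rot: [3.141, 0.003, 0.99]
wrist_force: [0.0, 1.1, -1.6]
grip_width: 0.0448
```

```bash
python3 -c "
from h import *
s=read_state();print(np.round(s['q'],2),np.round(s['ee_pos'],3))"
```

```text
[-0.2   0.41  0.27  1.72 -0.12  1.03  1.1 ] [ 0.565 -0.039  0.261]
```

>>> {"fn": "play_rows", "kwargs": {"targets": [[[-38,32.5,0],0,-1],[[-38,32.5,0],0,-1],[[-38,32.5,0],0,-1],[[-38,32.5,0],0,-1],[[-38,32.5,0],0,-1],[[-38,32.5,0],0,-1],[[-38,32.5,0],0,-1],[[-36,32.5,0],0,-1],[[0,0,0],0,-1],[[0,0,0],0,-1],[[0,0,0],0,-1]]}}

```text
time: 24.22
ee_pos: [0.6209, -0.4267, 0.2617]
eef_rot: [-3.141, -0.001, 0.999]
wrist_force: [-0.5, 0.5, -0.2]
grip_width: 0.0446
```

```bash
python3 - <<'E'
from h import *
carry("w10",(.540,-.382),.078,.054,.057);print(np.round(read_state()['q'],2))
E
```

```text
[ 0.62094687 -0.42667832  0.26166656] [-3.14106680e+00 -1.07634388e-03  9.99173310e-01]
pot px [319. 110.] fit (array([ 0.53939137, -0.37785867]), np.float64(0.05344445414337363), np.float64(0.00016563535862582773), np.int64(54))
lid px [323. 291.] (array([ 0.62232159, -0.42779764]), np.float64(0.057970783738475605), np.float64(0.00014712526759463884), np.int64(38))
pot-lid tool mm [ -2.9 -96.8   0. ] pot-tcp [ -3.1 -95.    0. ] lid-tcp [-0.2  1.8 -0. ]
[ 0.41  0.71  0.28  1.17 -0.19  1.28  1.68]
```

View pics/w10.png

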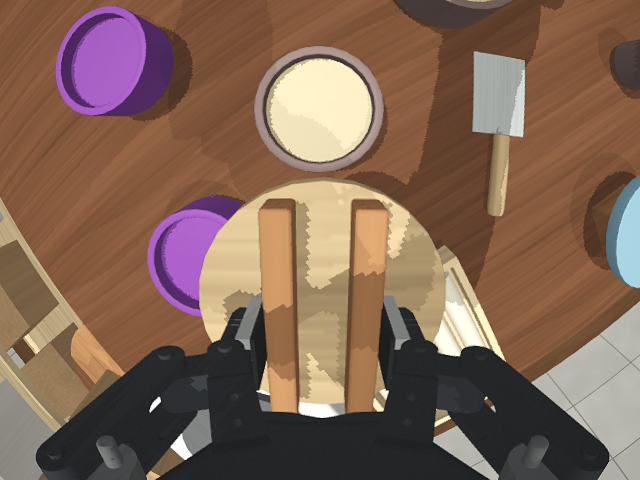

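Pot c is confirmed: brown and wax-filled at (319,110), with the purple ones off to the left. I lower towards it.

>>> {"fn": "play_rows", "kwargs": {"targets": [[[-1.5,-48,10],0,-1],[[-1.6,-48,20],0,-1],[[0,0,40],0,-1],[[0,0,35],0,-1],[[0,0,22],0,-1],[[0,0,11],0,-1],[[0,0,0],0,-1],[[0,0,0],0,-1],[[0,0,0],0,-1]]}}

```text
time: 25.4
ee_pos: [0.5383, -0.3795, 0.1248]
eef_rot: [3.14, -0.0, 0.997]
wrist_force: [0.1, -0.1, -1.4]
grip_width: 0.0451
```

>>> {"fn": "play_rows", "kwargs": {"targets": [[[1.9,-1.1,0],0,-1],[[0,0,4],0,-1],[[0,0,4],0,-1],[[0,0,2],0,-1],[[0,0,1.5],0,-1],[[0,0,1],0,-1],[[0,0,0],0,-1],[[0,0,0],0,-1]]}}

```text
time: 26.4
ee_pos: [0.538, -0.377, 0.1114]
eef_rot: [3.141, 0.0, 0.997]
wrist_force: [-0.8, 1.2, 0.9]
grip_width: 0.0446
```

Position is within 0.5 mm of target. I nudge, release, retreat and check.

>>> {"fn": "play_rows", "kwargs": {"targets": [[[0,0.3,0.5],0,-1],[[0,0,0],0,-1],[[0,0,0],0,0.6],[[0,0,0],0,0.6],[[0,0,0],0,0.6],[[0,0,0],0,0.6],[[0,0,-15],0,0.6],[[0,0,-50],0,1],[[0,0,-55],0,1],[[0,40,-35],0,1],[[0,35,0],0,1],[[0,0,0],0,1]]}}

```text
time: 27.9
ee_pos: [0.6026, -0.4185, 0.2662]
eef_rot: [3.14, 0.0, 0.998]
wrist_force: [-0.8, 0.4, -0.8]
grip_width: 0.0857
```

```bash
python3 - <<'E'
from h import *
check("w11",np.array([.5394,-.3779]),.088,.057)
E
```

```text
[ 0.60262697 -0.41848764  0.26623962] 0.9975431884060162
lid px [323. 133.] (array([ 0.53834986, -0.37728161]), np.float64(0.0569933464017701), np.float64(0.00023011982208167095), np.int64(50)) err mm [-1.05013774  0.61839019]
```

>>> {"fn": "play_rows", "kwargs": {"targets": [[[40.5,-28.5,0],0,1],[[40.5,-28.5,0],0,1],[[40.5,-28.5,0],0,1],[[40.5,-28.5,0],0,1],[[40.5,-28.5,0],0,1],[[40.5,-28.5,0],0,1],[[40.5,-28.5,0],0,1],[[40.5,-28.5,0],0,1],[[40.5,-28.5,0],0,1],[[40.5,-28.5,0],0,1],[[40.5,-28.5,0],0,1],[[40.5,-28.5,0],0,1]]}}

```text
time: 29.45
ee_pos: [0.5766, 0.1769, 0.2664]
eef_rot: [3.142, -0.0, 0.997]
wrist_force: [-0.6, -0.3, -0.8]
grip_width: 0.0849
```

>>> {"fn": "play_rows", "kwargs": {"targets": [[[40.5,-28.5,0],0,1],[[40.5,-28.5,0],0,1],[[40.5,-28.5,0],0,1],[[0,0,0],0,1],[[0,0,0],0,1],[[0,0,0],0,1]]}}

```text
time: 30.2
ee_pos: [0.5722, 0.3224, 0.2662]
eef_rot: [3.141, 0.0, 0.995]
wrist_force: [-0.6, -0.3, -0.9]
grip_width: 0.0855
```

```bash
python3 - <<'E'
from h import *
p=pose();print(p);im=read_camera("wrist")[:,:,::-1].copy();cv2.imwrite("pics/w12.png",im);np.save("p12.npy",np.array(p))
c=proj([[.517,.366,.049]],p)[0].astype(int);o=(c[0]-100,max(0,c[1]-95));print(o)
cv2.imwrite("pics/w12c.png",cv2.resize(im[o[1]:o[1]+190,o[0]:o[0]+200],None,fx=3,fy=3))
E
```

```text
(array([0.57222185, 0.32242654, 0.26619706]), array([3.14088838e+00, 2.79108447e-04, 9.94728813e-01]))
(np.int64(229), np.int64(42))
```

View pics/w12c.png

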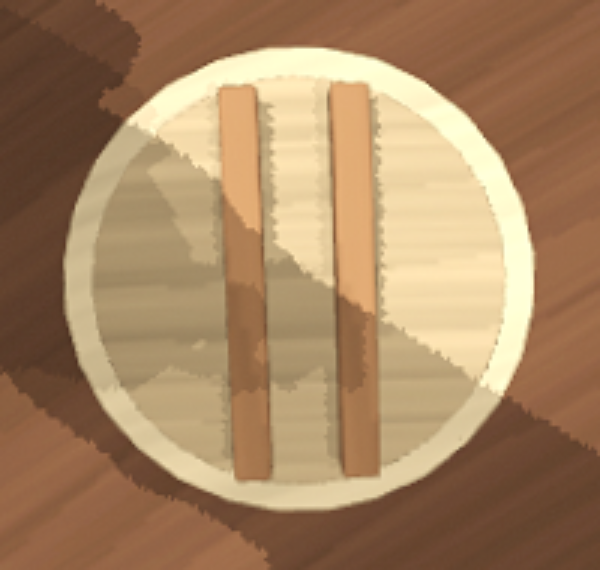

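```bash
python3 - <<'E'
from h import *
p=np.load("p12.npy")
px=np.array([[220,87],[256,86],[235,480],[271,479],[330,84],[368,83],[344,476],[380,474]])/3+[229-.33,42-.33]
lidpose(px,.049,p)
E
```

```text
centre [0.5154 0.3666] len 0.122 tool yaw 1.031940185709879 width/cos 0.04494137079849547
tool delta [  6.1 -71.7  -0.1] roll -0.03721137237137051
```

>>> {"fn": "play_rows", "kwargs": {"targets": [[[3,-35.5,20],0,1],[[2.5,-35.5,30],0,1],[[0,0,45],-0.037,1],[[0,0,45],0,1],[[0,0,40],0,1],[[0,0,22],0,1],[[0,0,10],0,1],[[0,0,5],0,1],[[0,0,0],0,1],[[0,0,0],0,1]]}}

```text
time: 31.5
ee_pos: [0.5158, 0.3678, 0.0496]
eef_rot: [3.141, -0.001, 1.034]
wrist_force: [0.5, -0.2, 0.6]
grip_width: 0.0855
```

>>> {"fn": "play_rows", "kwargs": {"targets": [[[-1.2,0.2,0.8],0,1],[[0,0,0],0,-1],[[0,0,0],0,-1],[[0,0,0],0,-1],[[0,0,0],0,-1],[[0,0,0],0,-1],[[0,0,0],0,-1],[[0,0,-15],0,-1],[[0,0,-50],0,-1],[[0,0,-55],0,-1],[[0,0,-60],0,-1],[[0,0,-40],0,-1]], "force": 50}}

```text
time: 33.0
ee_pos: [0.5153, 0.3664, 0.2719]
eef_rot: [3.14, -0.003, 1.034]
wrist_force: [0.3, 1.2, -1.5]
grip_width: 0.0449
```

>>> {"fn": "play_rows", "kwargs": {"targets": [[[-41,30.5,0],0,-1],[[-41,30.5,0],0,-1],[[-41,30.5,0],0,-1],[[-41,30.5,0],0,-1],[[-41,30.5,0],0,-1],[[-41,30.5,0],0,-1],[[-41,30.5,0],0,-1],[[-41,30.5,0],0,-1],[[-41,30.5,0],0,-1],[[-41,30.5,0],0,-1],[[-41,30.5,0],0,-1],[[-41,30.5,0],0,-1]]}}

```text
time: 34.5
ee_pos: [0.5777, -0.2451, 0.2687]
eef_rot: [3.141, -0.0, 1.034]
wrist_force: [0.5, 0.3, -0.4]
grip_width: 0.0446
```

>>> {"fn": "play_rows", "kwargs": {"targets": [[[0,0,0],0,-1],[[0,0,0],0,-1],[[0,0,0],0,-1]]}}

```text
time: 34.88
ee_pos: [0.5781, -0.2419, 0.2681]
eef_rot: [-3.141, -0.001, 1.036]
wrist_force: [0.0, -0.1, -1.0]
grip_width: 0.0448
```

```bash
python3 - <<'E'
from h import *
carry("w13",(.474,-.185),.084,.065,.068)
E
```

```text
[ 0.57806566 -0.2418732   0.26814606] [-3.14133967e+00 -8.37210753e-04  1.03606697e+00]
pot px [321.  82.] fit (array([ 0.47389436, -0.18184927]), np.float64(0.06436099134080168), np.float64(0.00020808913012969332), np.int64(61))
lid px [323. 288.] (array([ 0.58152611, -0.24400882]), np.float64(0.0710929273847012), np.float64(0.00018949278532852387), np.int64(33))
pot-lid tool mm [  -1.4 -124.3    0. ] pot-tcp [  -1.4 -120.2    0. ] lid-tcp [-0.1  4.1 -0. ]
```

The lid outline changes between the bottom edge (front) and the top edge (sides). I refit with the right plane for each angle.

```bash
python3 - <<'E'
from h import *
for name,r in (("w7",.046),("w10",.057),("w13",.068)):
    p=np.load(name+".npy");im=cv2.imread(f"pics/{name}.png");t=np.linspace(0,6.28,60)
    u=proj(np.c_[p[0][0]+r*np.cos(t),p[0][1]+r*np.sin(t),0*t+p[0][2]-.027],p);c=u.mean(0);k=np.linalg.norm(u-c,axis=1)
    A=np.arange(-155,-24,3);P=radial(cv2.cvtColor(im,cv2.COLOR_BGR2LAB)[...,1],c,k.min()*.8,k.max()*1.15,np.radians(A),1)
    s=r+.076*np.sin(np.radians(A));zt=np.where(s<0,.033,.021)
    Q=np.vstack([onplane("wrist",P[i:i+1],p[0][2]-zt[i],p) for i in range(len(A))])[abs(s)>.004]
    f=robust(Q);print(name,f,tool(np.r_[f[0]-p[0][:2],0],p).round(2))
E
```

```text
w7 (array([0.54082099, 0.15134614]), np.float64(0.04621025736640057), np.float64(8.980120274442588e-05), np.int64(36)) [-0.04  1.3  -0.  ]
w10 (array([ 0.62086053, -0.42688348]), np.float64(0.05640770023997674), np.float64(0.00010345217823246045), np.int64(35)) [-0.22  0.04 -0.  ]
w13 (array([ 0.57816445, -0.24197526]), np.float64(0.06722374714956676), np.float64(0.00016966765302599274), np.int64(26)) [-0.04  0.14 -0.  ]
```

View pics/w13.png

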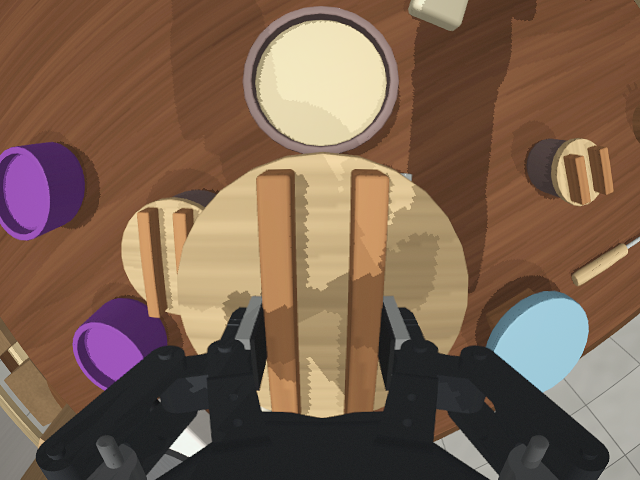

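>>> {"fn": "play_rows", "kwargs": {"targets": [[[-0.7,-40,5],0,-1],[[-0.7,-40,10],0,-1],[[0,-40,15],0,-1],[[0,0,40],0,-1],[[0,0,35],0,-1],[[0,0,22],0,-1],[[0,0,11],0,-1],[[0,0,0],0,-1],[[0,0,0],0,-1],[[0,0,0],0,-1]]}}

```text
time: 36.17
ee_pos: [0.4745, -0.1835, 0.1307]
eef_rot: [3.14, -0.0, 1.034]
wrist_force: [0.2, 0.1, -1.2]
grip_width: 0.045
```

>>> {"fn": "play_rows", "kwargs": {"targets": [[[1.1,-1.4,0],0,-1],[[0,0,4],0,-1],[[0,0,4],0,-1],[[0,0,2.5],0,-1],[[0,0,1.5],0,-1],[[0,0,0.8],0,-1],[[0,0,0],0,-1],[[0,0,0],0,-1]]}}

```text
time: 37.17
ee_pos: [0.4732, -0.1818, 0.1175]
eef_rot: [3.142, -0.0, 1.034]
wrist_force: [-1.9, 0.3, 5.9]
grip_width: 0.0448
```

>>> {"fn": "play_rows", "kwargs": {"targets": [[[0,0.4,0],0,-1],[[0,0,0],0,-1],[[0,0,0],0,0.6],[[0,0,0],0,0.6],[[0,0,0],0,0.6],[[0,0,0],0,0.6],[[0,0,-15],0,0.6],[[0,0,-50],0,1],[[0,0,-55],0,1],[[0,40,-35],0,1],[[0,35,0],0,1],[[0,0,0],0,1]]}}

```text
time: 38.67
ee_pos: [0.5395, -0.2213, 0.2731]
eef_rot: [3.14, 0.0, 1.034]
wrist_force: [-1.0, -0.0, -0.9]
grip_width: 0.0854
```

```bash
python3 - <<'E'
from h import *
check("w14",np.array([.4739,-.1818]),.094,.068)
t=read_camera("top")[:,:,::-1];s=read_camera("side")[:,:,::-1]
a=cv2.resize(t[160:320,130:500],None,fx=1.7,fy=1.7,interpolation=2);b=s[130:370,200:470];b=cv2.resize(b,None,fx=1.25,fy=1.25,interpolation=2)
o=np.zeros((a.shape[0]+b.shape[0],a.shape[1],3),np.uint8);o[:a.shape[0]]=a;o[a.shape[0]:,:b.shape[1]]=b
cv2.imwrite("pics/end.png",o)
E
```

```text
[ 0.53949712 -0.22130663  0.27306983] 1.0335480910471702
lid px [323. 132.] (array([ 0.47376284, -0.18207944]), np.float64(0.06799175102475034), np.float64(0.00019923735705689588), np.int64(47)) err mm [-0.13716098 -0.27944201]
```

Lid d is within 0.3 mm. The picture limit is reached, so I check numerically that the cake, the cup and the lids are as they should be.

```bash
python3 - <<'E'
from h import *
a=cv2.imread("pics/top0.png").astype(int);b=read_camera("top")[:,:,::-1].astype(int)
for n,(x,y,w) in dict(cake=(308,286,20),cup=(217,180,18)).items():
    A,B=[v[y-w:y+w,x-w:x+w] for v in (a,b)];print(n,"mean |diff|",abs(A-B).mean().round(2),
      "shift",[np.round(v,2) for v in cv2.phaseCorrelate(A.mean(2),B.mean(2))])
m=((cv2.cvtColor(b.astype(np.uint8),cv2.COLOR_BGR2LAB)[...,2]>142)&(b.min(2)>80)).astype(np.uint8)
for n,c,z,r in (("a",(.6678,.0123),.078,.035),("b",(.4508,.192),.084,.046),("c",(.5394,-.3779),.09,.057),("d",(.4739,-.1818),.096,.068)):
    p=camera_params("top");t=np.linspace(0,6.28,72);X=np.c_[c[0]+r*np.cos(t),c[1]+r*np.sin(t),0*t+z]@p["R"].T+p["t"];u=X[:,:2]/X[:,2:]*p["intrinsics"][0,0]+p["intrinsics"][:2,2];k=u.mean(0);R=np.linalg.norm(u-k,axis=1)
    P=radial(cv2.cvtColor(b.astype(np.uint8),cv2.COLOR_BGR2LAB)[...,1],k,R.min()-5,R.max()+5,t,1)
    f=robust(onplane("top",P,z));print(n,f,"err",1000*(f[0]-c))
E
```

```text
cake mean |diff| 24.74 shift [array([ 0.29, -0.18]), np.float64(1.04)]
cup mean |diff| 4.48 shift [array([-0.,  0.]), np.float64(0.97)]
a (array([0.66578298, 0.01160444]), np.float64(0.03442222574257501), np.float64(0.0009640683650789447), np.int64(49)) err [-2.01701758 -0.69555561]
b (array([0.44903597, 0.19015925]), np.float64(0.04531648984495503), np.float64(0.0006749322608910653), np.int64(52)) err [-1.76403388 -1.84074889]
c (array([ 0.5413036 , -0.37558711]), np.float64(0.06033851385178304), np.float64(0.003950149869960416), np.int64(52)) err [1.903604   2.31288588]
d (array([ 0.46911119, -0.18752343]), np.float64(0.07123647652289375), np.float64(0.0021939732441559334), np.int64(50)) err [-4.78880602 -5.72342637]
```

>>> {"fn": "play_rows", "kwargs": {"targets": [[[41,-24,-5],0,1],[[41,-24,-5],0,1],[[41,-24,-5],0,1],[[41,-24,-5],0,1],[[41,-24,-5],0,1],[[41,-24,-5],0,1],[[41,-24,-5],0,1],[[41,-24,-5],0,1],[[41,-24,-5],0,1],[[41,-24,-5],0,1],[[41,-24,-5],0,1],[[0,0,0],0,1]]}}

```text
time: 40.38
ee_pos: [0.5398, 0.307, 0.3267]
eef_rot: [-3.14, -0.001, 1.041]
wrist_force: [0.4, -0.4, 0.2]
grip_width: 0.0853
```

```bash
python3 - <<'E'
from h import *
a=cv2.imread("pics/top0.png").astype(int);b=read_camera("top")[:,:,::-1].astype(int)
for n,(x,y,w) in dict(cake=(308,286,20),cup=(217,180,18)).items():
    A,B=[v[y-w:y+w,x-w:x+w] for v in (a,b)];print(n,"mean |diff|",abs(A-B).mean().round(2),"shift",cv2.phaseCorrelate(A.mean(2),B.mean(2)))
for n,c,z,r in (("a",(.6678,.0123),.078,.035),("b",(.4508,.192),.084,.046),("c",(.5394,-.3779),.09,.057),("d",(.4739,-.1818),.096,.068)):
    p=camera_params("top");t=np.linspace(0,6.28,72);X=np.c_[c[0]+r*np.cos(t),c[1]+r*np.sin(t),0*t+z]@p["R"].T+p["t"];u=X[:,:2]/X[:,2:]*p["intrinsics"][0,0]+p["intrinsics"][:2,2];k=u.mean(0);R=np.linalg.norm(u-k,axis=1)
    P=radial(cv2.cvtColor(b.astype(np.uint8),cv2.COLOR_BGR2LAB)[...,1],k,R.min()-5,R.max()+5,t,1)
    f=robust(onplane("top",P,z))
    q=X-p["t"];q=q@p["R"];q[:,2]=z-.012;q=q@p["R"].T+p["t"]
    P0=radial(cv2.cvtColor(a.astype(np.uint8),cv2.COLOR_BGR2LAB)[...,2],k,R.min()*.75-3,R.max()+3,t,1);g=robust(onplane("top",P0,z-.012))
    print(n,f[0].round(4),f[1].round(4),f[2:],"pot0",g[0].round(4),g[1].round(4),"lid-pot mm",(1000*(f[0]-g[0])).round(1))
E
```

```text
cake mean |diff| 3.44 shift ((0.007793481419561488, -0.004185930939875959), 1.0187049368935497)
cup mean |diff| 4.77 shift ((0.03247141728342129, 0.09204737309994115), 0.9634179486440583)
a [0.6654 0.0116] 0.0345 (np.float64(0.0010116592919815828), np.int64(50)) pot0 [0.663  0.0107] 0.0345 lid-pot mm [2.4 0.8]
b [0.4487 0.1903] 0.0457 (np.float64(0.001064102214262383), np.int64(52)) pot0 [0.4488 0.1864] 0.0461 lid-pot mm [-0.   3.9]
c [ 0.5368 -0.3788] 0.0562 (np.float64(0.0007746663638391639), np.int64(53)) pot0 [ 0.5376 -0.377 ] 0.0549 lid-pot mm [-0.8 -1.8]
d [ 0.4723 -0.1835] 0.0674 (np.float64(0.0005605093609993839), np.int64(54)) pot0 [ 0.4715 -0.1813] 0.0661 lid-pot mm [ 0.8 -2.2]
```

```bash
python3 -c "
from station import *
print(hand_in())"
```

```text
the job is handed in; nothing more can be done
None
```

All four lids are off the stack and on their own pots, cleats up. The job is handed in at about 40.5 s of robot time.

**Centring:** The wrist camera put each lid within about 1.2 mm of the pot centre I measured before placing it, against the nominal 3 mm overhang.

| Lid | Offset from pot centre |
|---|---|
| a (smallest) | 0.9 mm |
| b | 0.9 mm |
| c | 1.2 mm |
| d (largest) | 0.3 mm |

- **Other objects:** In the top camera, the wax cake and stick cup moved less than 0.1 px. The two purple pots were decoys, and I did not use them.
- **Forces:** The highest wrist force I read was about 16.5 N, while setting lid a down.
- **Checks that disagreed:** The top camera put every lid 1.6–2.6 mm lower in x and 0.7–1.7 mm lower in y than the pot centres. That is nearly the same shift for all four, which points to its calibration. Its direct lid-to-pot fits gave 2–4 mm, but they caught the pot walls, so I did not rely on them.
- **Checks not made:** The picture limit ran out before I could view the final scene, so the end state rests on numbers alone. I did not measure how flat the lids lie.

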